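Pad the horn press and set its foot a quarter turn off the seat

TASK

Set the bench press up for a leather strap: hang the loose white channel-shaped pad over the press's horn, slide it along under the foot until it butts against the column, and let go of it. Then turn the thumbscrew clockwise until the foot seats on the pad, back it off a quarter turn so that the strap will just pass, and finish still gripping the thumbscrew there, holding it still so that it cannot creep while the lock nut is done up. Leave the hammer, jar, tub and wax where they are.

Things in the scene. Friction and masses are not known exactly. Their poses are not given: they have to be found in the camera images.
- press: Fixed grey cast C-frame press on a round dark wood block (200 mm across, 40 high). Origin on the table under the vertical screw axis; z up, yaw within 0.35 of the world's. Column 44 mm wide at y = +22 to +64 mm, 158 mm high. Upper arm 30 mm wide, from the column to y = -17 mm, 134 to 158 mm up; its boss (30 mm across) tops out at 164 mm. All is lower than the screw's head.
- horn_end (a point): Middle of the top edge of the horn's free end, 110 mm above the table, at y = -193 mm of the press. The horn is a bare level steel bar 24 mm wide (x) and 22 mm high that runs from here in +y, 215 mm, to the column's face. Site axes are the press's. Below the horn it is open, 36 mm or more.
- pad: Loose white nylon pad, 70 to 140 g: inverted channel 130 mm long (y), 38 wide (x), 20 high, same both ways round. Slot below 28 wide, 14 deep, between 5 mm skirts. Origin mid length and width, at the skirts' lower edge; z up. Starts skirts down on the table, long axis within 0.7 rad of world y; grip across its width. On the horn its origin is 96 mm up; butted home, at y = -43 mm of the press.
- spindle: The screw: steel foot 23 mm across, 10 mm stem, 18 mm lock nut (spun up clear) and the thumbscrew head it carries. Origin on the screw axis in the foot's underside; the frame rises and falls with the screw but does not turn. Seated, it is 116 mm above the table, on the pad's top; it rises 10 mm per turn (1.6 mm per rad), so it starts 2.4 to 4.3 mm higher than the pad's top.
- thumbscrew (a joint): Angle in rad by which the thumbscrew is backed off: 0 = foot seated on the pad, the screw stops solid; grows counter-clockwise seen from above (foot rises); a quarter turn is 1.57. Starts at 1.5 to 2.7. Turns against 0.08 N m of friction and stays where it is left.
- thumb_grip (a point): Point on the screw axis in the thumbscrew's head, 198 mm above the table when seated. The head is an upright dark steel paddle 36 mm long (point x), 10 thick (y), 26 high: from 10 mm above this point to 16 below; 24 below it is the lock nut's top. Paddle heading = press yaw + joint angle (at 0 its length lies along the press's x). Grip across the thickness, from above.
- hammer: Bystander: wooden-handled hammer, 260 mm long, lying on the bench beyond the press. Origin under its middle.
- jar: Bystander: small amber glass jar with a brass cap, 38 mm across, 55 mm high, on the robot's side of the horn. Origin under its centre.
- tub: Bystander: clear plastic tub of punches, 92 mm across the rim, 50 mm high (the punches reach 72 mm). Origin under its centre.
- wax: Bystander: block of beeswax, 55 x 38 x 24 mm. Origin under its centre.
Not all that is in view belongs to the job. Of the things that look like the pad, the largest one is meant.

How it is judged:
By the outcome, as a careful person would: the job done as asked, in the order asked, and still so for the second after the job is handed in, while the arm keeps its last pose, push and grip.
It also fails if it takes over 67 s, if anything falls off the work surface, if the arm or the gripper's body presses on something with over 40 N, if the wrist force passes 120 N, or if a joint passes its speed limit or range.

ROBOT

A 6-joint arm with a two-finger parallel gripper is mounted at the origin on the work surface. World frame = base frame: x ahead of the robot, y to its left, z up, the work surface at z = 0. Lengths are in m, angles in rad, forces in N, time in s.
With the tool pointing down it reaches from about 0.225 to 0.725 m from the base axis. Payload 3.1 kg.
Tool frame: the origin (TCP) lies at the very end of the fingers, on their centre line; the grasp point (between the pads) lies 19 mm behind it (robot.tcp_to_grasp is the distance from the TCP to the grasp point, in m); z points along the fingers, y is the line along which they close (so a half turn about z gives the same grasp; the last joint's range is limited). The gripper opens to 85 mm and grips with 20 to 120 N. Pads are 22 mm wide; open, the fingers measure 114 mm over their backs; the gripper's body (76 mm by 85 mm) begins 54 mm behind the grasp point. The pads swing forward as they close: fully open they stand 13 mm farther back than shut.
Start: joints at [-1.273, 0.048, 0.099, 1.622, 0, 1.443], TCP at [0.217, -0.478, 0.231] pointing down, gripper open.
Joint ranges: [-2.91, 2.91], [-0.99, 1.94], [-1.21, 1.42], [-2.12, 2.29], [-1.49, 1.47], [-3.14, 3.14]. Speed limits (rad/s): [2.79, 2.79, 3.14, 3.14, 3.14, 3.14].

INTERFACE

Orientations are given as a unit quaternion [w, x, y, z].
In Python, from plant import robot, eoat, optics, workorder gives the robot as it stands. Calls block until the motion is done:
- robot.move_pose(position, orientation): joint-space move of the TCP to a pose.
- robot.movel(position, max_speed=0.15, orientation=None): straight line of the TCP; orientation=None keeps the orientation; max_speed is the mean speed in m/s.
- robot.move_joints(angles): joint-space move.
- eoat.gripper_to(opening, strength=None): finger opening in m; strength is the grip in N (None keeps the last); returns when the fingers have stopped.
- robot.dwell(seconds).
- robot.ik(position, orientation): joint angles nearest the present ones, or None.
- optics.get_image(name): name is "side" or "top"; returns the picture (420x560x3 uint8, red, green, blue); there is no depth.
- optics.get_calibration(name): a dict with "fovy" (degrees; the focal length in pixels is half the picture's height over the tangent of half this angle, whatever the lens; pixels are square), "cx", "cy" (the principal point, pixels), "dist_coeffs" ([k1, k2, p1, p2, k3] as OpenCV has them; the pictures are not rectified), "camera_from_world" (4x4, takes a point from world to camera coordinates). Camera axes: x right, y down, z forward; pixel columns grow to the right and rows downward; lengths in m; the calibration is good to about 2 mm. A picture is of the moment at which its call begins. get_calibration takes no time and is no camera call.
A pose or a line that the arm cannot do raises robot.PlanningError and nothing moves.
- workorder.finish_job(): hands the job in; it is judged then, once.
Readings, each from a call of its own:
- robot.get_time(): time.
- robot.get_joint_positions(): joint angles.
- robot.get_qvel(): joint speeds.
- robot.get_joint_torque(): joint torques, N m.
- robot.get_eef_pos(): TCP position.
- robot.get_ee_rot(): TCP orientation.
- robot.get_force(): force on the tool from outside, world axes, zero at the start.
- robot.get_wrist_torque(): the same for the moment, N m.
- robot.get_finger_gap(): finger opening in m.
- robot.get_grasp_force(): force on a finger pad.
Only numpy, scipy, OpenCV 4.12 (cv2) and the standard library are available. Lean on these libraries where they do the work, as an engineer would, in place of code of your own. Each camera call takes 0.05 s, during which the arm holds its last target. There are 200 camera calls.

## Working session

There is one attempt and no reset: what is moved stays moved. The work goes in short steps, each a Python script; the robot and the scene stay as the last script left them, time stands still between calls to the robot, and variables do not carry over. Pictures are saved under pics/ and viewed, at most 10 in all, crops included, and the job is handed in when it is done.

```bash
mkdir -p pics; ls; cat > h.py <<'E'
import numpy as np, cv2
from plant import robot, eoat, optics, workorder
def cal(n):
    c=optics.get_calibration(n); f=210/np.tan(np.radians(c["fovy"])/2)
    K=np.array([[f,0,c["cx"]],[0,f,c["cy"]],[0,0,1]]); return K,np.array(c["dist_coeffs"],float),np.array(c["camera_from_world"])
def ray(n,px):
    K,d,T=cal(n); u=cv2.undistortPoints(np.array(px,float).reshape(-1,1,2),K,d).reshape(-1,2)
    D=np.c_[u,np.ones(len(u))]@T[:3,:3]; return -T[:3,:3].T@T[:3,3],D
def onz(n,px,z):
    o,D=ray(n,px); return o+D*((z-o[2])/D[:,2])[:,None]
def proj(n,P):
    K,d,T=cal(n); return cv2.projectPoints(np.array(P,float).reshape(-1,1,3),cv2.Rodrigues(T[:3,:3])[0],T[:3,3],K,d)[0].reshape(-1,2)
def tri(ps,pt):
    o1,D1=ray("side",ps);o2,D2=ray("top",pt);a=D1[0]/np.linalg.norm(D1[0]);b=D2[0]/np.linalg.norm(D2[0])
    s=np.linalg.lstsq(np.c_[a,-b],o2-o1,rcond=None)[0]; p=o1+a*s[0];q=o2+b*s[1]; return (p+q)/2,np.linalg.norm(p-q)
def save(n,f):
    im=optics.get_image(n); cv2.imwrite("pics/"+f,im[:,:,::-1]); return im
def down(yaw): # tool z down, tool y along world heading yaw (mod pi)
    # R columns: y=(cos,sin,0), z=(0,0,-1), x=y×z
    y=np.array([np.cos(yaw),np.sin(yaw),0]);z=np.array([0,0,-1.]);R=np.c_[np.cross(y,z),y,z]
    from scipy.spatial.transform import Rotation
    q=Rotation.from_matrix(R).as_quat(); return q[[3,0,1,2]]
E
python3 - <<'E'
from h import *
a=save("top","t0.png");b=save("side","s0.png")
cv2.imwrite("pics/top_a.png",a[:,:,::-1]);
for n in("top","side"):
    o,D=ray(n,[[280,210]]);print(n,o,D,cal(n)[0][0,0],cal(n)[1])
print(robot.get_time(),robot.get_ee_rot())
E
```

```text
pics
top [ 0.39345778 -0.08900452  1.02685425] [[ 0.16438678  0.03634959 -0.9858334 ]] 451.8368492716181 [-0.05424146  0.          0.          0.          0.        ]
side [0.49428211 0.62864066 0.62730396] [[ 0.06511787 -0.82631219 -0.55944872]] 413.9118792944009 [-0.08993704  0.          0.          0.          0.        ]
0.1 [-1.09309334e-03  9.77426804e-01  2.11271478e-01 -1.05456003e-04]
```

View pics/t0.png

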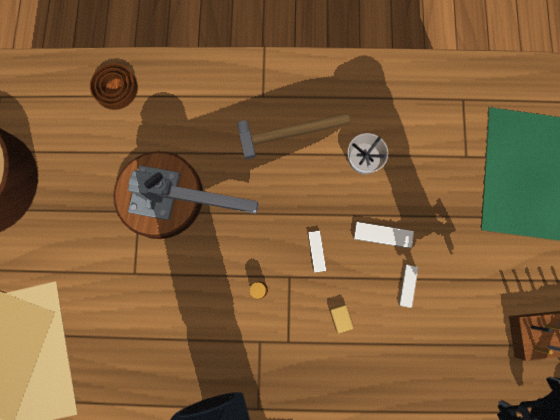

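View pics/s0.png

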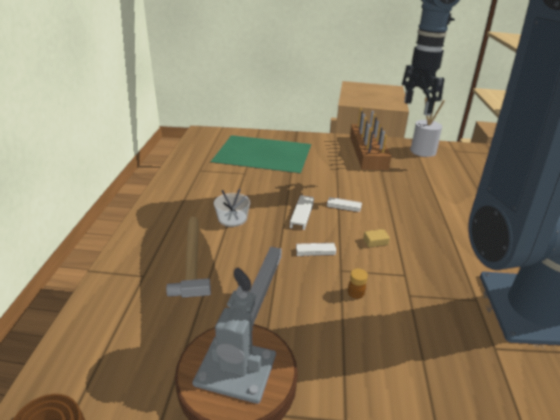

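The top view shows three white pieces, at (317,250), (384,234) and (408,286). The one at (384,234) is the longest and widest, so it should be the pad. The horn runs from (172,190) to its free end at (257,207), and the paddle is at (153,181). I'll measure these and confirm the pad in one enlarged crop.

```bash
python3 - <<'E'
from h import *
a=cv2.imread("pics/t0.png")
hsv=cv2.cvtColor(a,cv2.COLOR_BGR2HSV)
m=((hsv[...,1]<45)&(hsv[...,2]>150)).astype(np.uint8)
for c in cv2.findContours(m,0,2)[0]:
    if cv2.contourArea(c)<150: continue
    P=onz("top",c.reshape(-1,2),.02)[:,:2].astype(np.float32)
    r=cv2.minAreaRect(P*1000); print(c.reshape(-1,2).mean(0),r)
# horn: gray mask
g=((hsv[...,1]<60)&(hsv[...,2]>60)&(hsv[...,2]<190)).astype(np.uint8); g[:,:185]=0;g[:170]=0;g[235:]=0;g[:,275:]=0
ys,xs=np.nonzero(g);print(xs.max())
c=max(cv2.findContours(g,0,2)[0],key=cv2.contourArea)
r=cv2.minAreaRect((onz("top",c.reshape(-1,2),.11)[:,:2]*1000).astype(np.float32));print("horn z110",r,cv2.boxPoints(r))
cr=cv2.resize(a[140:245,105:275],None,fx=4,fy=4,interpolation=2)
cr2=cv2.resize(a[210:315,300:440],None,fx=4,fy=4,interpolation=2)
cv2.imwrite("pics/c1.png",cr);cv2.imwrite("pics/c2.png",cr2)
E
```

```text
[408.825 285.525] ((396.8402099609375, -338.0794677734375), (26.726879119873047, 90.21204376220703), 79.33710479736328)
[317.13333333 251.5       ] ((470.33740234375, -135.31979370117188), (89.16981506347656, 25.708681106567383), 9.575389862060547)
[389.        234.8974359] ((509.079833984375, -283.7287902832031), (127.2101058959961, 39.25551986694336), 81.681396484375)
[363.03333333 161.4       ] ((676.393798828125, -239.32713317871094), (69.8511962890625, 46.54855728149414), 68.10997009277344)
[361.34 141.16] ((721.75439453125, -236.10411071777344), (40.73576736450195, 77.726806640625), 18.88224983215332)
257
horn z110 ((564.6471557617188, 69.28414154052734), (156.69297790527344, 25.87230682373047), 80.21627044677734) [[538.58575   -5.724655]
 [564.0817   -10.121124]
 [590.70856  144.29294 ]
 [565.2126   148.6894  ]]
```

View pics/c1.png

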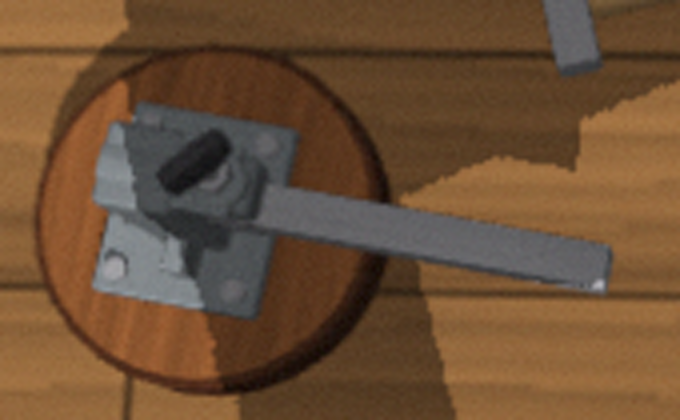

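View pics/c2.png

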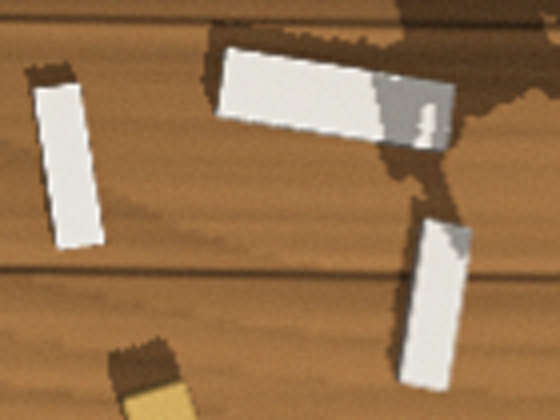

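The crop confirms it: the piece at (384,234) measures about 127 x 39 mm, against about 90 x 26 mm for the other two, so it is the pad. The horn's heading of about 80° gives a press yaw of about -0.17. Next I'll refine the horn edges and paddle in both views.

```bash
cat >> h.py <<'E'
def rect(n,im,O,yaw,xs,ys,z):
    X,Y=np.meshgrid(xs,ys); c,s=np.cos(yaw),np.sin(yaw)
    P=np.stack([O[0]+c*X-s*Y,O[1]+s*X+c*Y,np.full_like(X,z)],-1)
    p=proj(n,P).astype(np.float32).reshape(X.shape+(2,))
    return cv2.remap(im,p[...,0],p[...,1],1)
E
python3 - <<'E'
from h import *
E0=np.array([.5513,-.0079]);yaw=np.radians(-9.78)
for n,f in(("top","t0.png"),("side","s0.png")):
    im=cv2.imread("pics/"+f)
    xs=np.arange(-30,31,.5)/1e3
    R=rect(n,im,E0,yaw,xs,np.arange(-20,150,1)/1e3,.11)
    S=cv2.cvtColor(R,cv2.COLOR_BGR2HSV)[...,1].astype(float)
    for a,b in((25,55),(55,85),(85,115),(115,145)):
        p=S[a:b].mean(0); g=np.gradient(cv2.GaussianBlur(p[None],(0,0),2)[0])
        i=np.argmin(g);j=np.argmax(g);print(n,a-20,b-20,"edges mm",xs[i]*1e3,xs[j]*1e3)
    p=S[:,52:69].mean(1);g=np.gradient(cv2.GaussianBlur(p[None],(0,0),2)[0]);k=np.argsort(g)[:3];print(" end y mm",k-20)
    cv2.imwrite(f"pics/r_{n}.png",cv2.resize(R,None,fx=3,fy=3)[::-1])
# paddle
im=cv2.imread("pics/t0.png");sub=im[165:200,135:175];m=(sub.max(2)<55).astype(np.uint8)
c=max(cv2.findContours(m,0,2)[0],key=cv2.contourArea).reshape(-1,2)+[135,165]
r=cv2.minAreaRect((onz("top",c,.211)[:,:2]*1000).astype(np.float32));print("paddle",r)
cv2.imwrite("pics/r.png",np.hstack([cv2.resize(cv2.imread(f"pics/r_{n}.png"),(363,510)) for n in("top","side")]))
E
```

```text
top 5 35 edges mm -13.0 13.0
top 35 65 edges mm -12.5 13.0
top 65 95 edges mm -12.5 13.0
top 95 125 edges mm -13.5 13.0
 end y mm [ 0 -1  1]
side 5 35 edges mm -16.5 10.0
side 35 65 edges mm -18.5 10.0
side 65 95 edges mm -18.0 10.0
side 95 125 edges mm -18.0 10.0
 end y mm [4 5 3]
paddle ((582.0490112304688, 179.3474578857422), (17.51728057861328, 36.78470993041992), 41.01457595825195)
```

View pics/r.png

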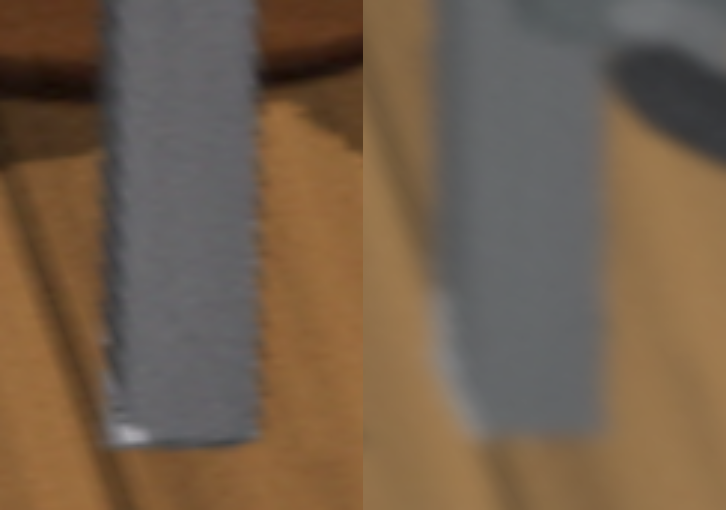

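Both rectified strips show straight horn edges parallel to the assumed heading. The free end is at about (113–255, 440) in the left strip and (480–600, 435) in the right. The two cameras differ by 3 mm across the horn, so I'll use the mean and then check the held pad against the horn. Now I'll pick up the pad.

```bash
cat >> h.py <<'E'
YAW=np.radians(-9.78); H=np.array([.5511,-.0058])  # horn end estimate
def pw(x,y,H=H): # press xy (m) -> world
    c,s=np.cos(YAW),np.sin(YAW); y=y+.193; return H+np.array([c*x-s*y,s*x+c*y])
E
python3 - <<'E'
from h import *
a=np.radians(81.7); C=np.array([.5095,-.2855]); g=C-.040*np.array([np.cos(a),np.sin(a)])
q=down(a-np.pi/2)
print(robot.ik([*g,.1],q), robot.ik([*g,.1],down(a+np.pi/2)))
eoat.gripper_to(.062,60)
robot.move_pose([*g,.09],q)
robot.movel([*g,.004],.12); f0=robot.get_force()
eoat.gripper_to(.03,60); print(robot.get_finger_gap(),robot.get_grasp_force(),f0)
robot.movel([*g,.16],.15)
qh=down(YAW); t=pw(0,-.150)
print(robot.ik([*t,.16],qh))
robot.movel([*t,.16],.2,qh)
robot.movel([*t,.130],.1)
robot.dwell(.2)
print(robot.get_finger_gap(),robot.get_grasp_force(),robot.get_time(),t,robot.get_eef_pos())
T=save("top","t1.png");S=save("side","s1.png")
cs=cv2.resize(S[220:400,150:370],(440,360));c1=cv2.resize(T[150:240,130:290],(640,360))[:,:360]
cv2.imwrite("pics/v1.png",np.hstack([cs,c1])[:,:,::-1])
E
```

```text
[-0.68492489  0.25093642  0.06441006  1.38426997  0.          1.03073376] [-0.68492489  0.25093642  0.06441006  1.38426997  0.         -2.11085889]
0.03638184552184188 62.76853859424591 [ 0.65236253  0.02595743 -0.5760128 ]
[-0.05443025  0.13321867  0.04881799  1.48639565  0.          1.68705928]
0.03644635940797002 62.24212467670441 6.825 [0.55840422 0.03657509] [0.55906826 0.03650125 0.13101888]
```

View pics/v1.png

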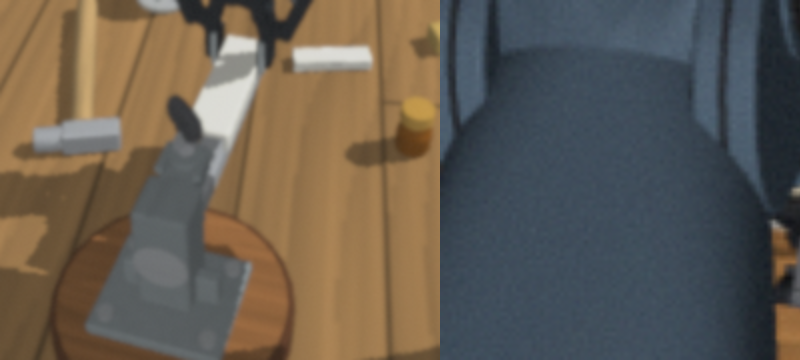

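The side view shows the pad held level above the horn, its top running from (240,40) to (210,160) in the crop. The arm blocks the top view. I'll measure the pad edges in the side image at the known pad height to get that camera's bias.

```bash
python3 - <<'E'
from h import *
O=np.array([.55907,.0365]); im=cv2.imread("pics/s1.png"); xs=np.arange(-40,41,.5)/1e3
z=.131-.004+.020
R=rect("side",im,O,YAW,xs,np.arange(10,100)/1e3,z); hs=cv2.cvtColor(R,cv2.COLOR_BGR2HSV)
S=hs[...,1].astype(float);V=hs[...,2].astype(float)
for a in range(0,90,12):
    for nm,A in(("S",S),("V",V)):
        p=A[a:a+12].mean(0); g=np.gradient(cv2.GaussianBlur(p[None],(0,0),2)[0])
        pk=[(xs[i]*1e3,round(g[i],1)) for i in range(1,len(g)-1) if abs(g[i])>2 and abs(g[i])>=max(abs(g[i-1]),abs(g[i+1]))]
        print(a+10,nm,pk)
cv2.imwrite("pics/r2.png",cv2.resize(R,None,fx=4,fy=5)[::-1])
E
```

```text
10 S [(np.float64(-31.0), np.float64(-11.8)), (np.float64(26.0), np.float64(6.2))]
10 V [(np.float64(-33.0), np.float64(-4.9)), (np.float64(-27.5), np.float64(3.9)), (np.float64(-21.0), np.float64(2.4)), (np.float64(9.5), np.float64(2.3)), (np.float64(16.0), np.float64(-5.5)), (np.float64(29.0), np.float64(4.3))]
22 S [(np.float64(-29.0), np.float64(-10.9)), (np.float64(17.5), np.float64(8.7))]
22 V [(np.float64(-29.5), np.float64(-2.3)), (np.float64(-23.5), np.float64(8.0)), (np.float64(-17.5), np.float64(-6.3))]
34 S [(np.float64(-29.5), np.float64(-12.0)), (np.float64(16.0), np.float64(9.8))]
34 V [(np.float64(-25.0), np.float64(6.5)), (np.float64(-15.0), np.float64(-2.1)), (np.float64(-7.5), np.float64(-3.3))]
46 S [(np.float64(-30.0), np.float64(-12.5)), (np.float64(16.5), np.float64(9.8))]
46 V [(np.float64(-32.0), np.float64(-2.6)), (np.float64(-26.0), np.float64(6.8)), (np.float64(4.0), np.float64(-2.8))]
58 S [(np.float64(-30.5), np.float64(-12.2)), (np.float64(17.0), np.float64(10.9))]
58 V [(np.float64(-33.5), np.float64(-3.9)), (np.float64(-27.0), np.float64(7.1)), (np.fl
[... 320 characters left out ...]
t64(27.0), np.float64(-2.9)), (np.float64(38.5), np.float64(4.3))]
82 S [(np.float64(-30.0), np.float64(-11.5)), (np.float64(16.0), np.float64(3.8)), (np.float64(22.5), np.float64(-2.9)), (np.float64(36.5), np.float64(11.4))]
82 V [(np.float64(-37.0), np.float64(-4.3)), (np.float64(-31.5), np.float64(2.9)), (np.float64(-26.5), np.float64(6.1)), (np.float64(14.5), np.float64(-8.3)), (np.float64(38.0), np.float64(8.1))]
94 S [(np.float64(-30.0), np.float64(-11.9)), (np.float64(32.5), np.float64(10.4))]
94 V [(np.float64(-38.0), np.float64(-4.0)), (np.float64(-34.0), np.float64(2.6)), (np.float64(-26.5), np.float64(6.1)), (np.float64(6.0), np.float64(-9.9)), (np.float64(34.0), np.float64(6.9))]
```

View pics/r2.png

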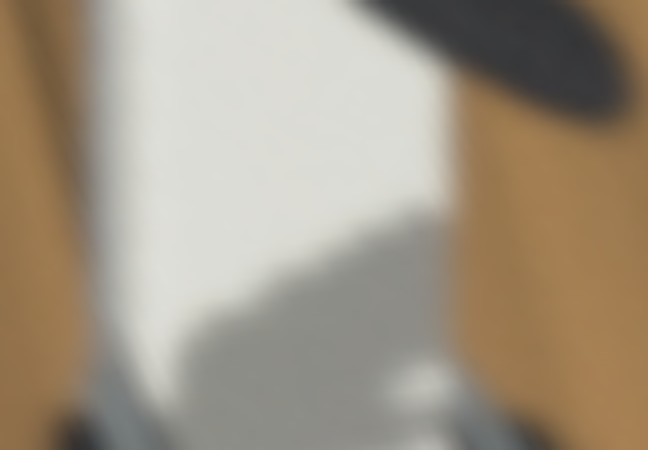

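Measured in the same camera, the horn axis lies about 0.3–1 mm beyond the present tool line. The slot clearance is ±2 mm, so the alignment is fine with a 0.3 mm nudge. I'll lower the pad with a force check.

```bash
python3 - <<'E'
from h import *
t=pw(.0003,-.150)
robot.movel([*t,.119],.1); f0=np.array(robot.get_force()); print(f0,robot.get_eef_pos())
for z in (.115,.112,.109,.106,.103,.101,.100,.099):
    robot.movel([*t,z],.04); f=np.array(robot.get_force())-f0; print(z,f.round(1),np.array(robot.get_eef_pos()).round(4))
    if abs(f[2])>10 or np.linalg.norm(f)>15: break
print(robot.get_time(),np.array(robot.get_wrist_torque()).round(2))
save("side","s2.png")
E
```

```text
[-0.08972678 -0.33651423 -0.49492913] [0.55794793 0.03658609 0.11817964]
0.115 [ 0.2 -0.5 -0.6] [0.5585 0.0366 0.1148]
0.112 [-0.4  0.1 -0.4] [0.5585 0.0366 0.1118]
0.109 [ 0.2 -0.2 -0. ] [0.5584 0.0365 0.1087]
0.106 [ 0.7  0.5 -1.2] [0.5585 0.0365 0.1056]
0.103 [ 1.2 -0.4 -0.1] [0.5585 0.0365 0.1027]
0.101 [-1.2  0.5  4. ] [0.5592 0.0365 0.1019]
0.1 [-1.8  0.7  6.9] [0.5592 0.0365 0.1019]
0.099 [-3.6  1.  11.2] [0.5592 0.0365 0.1018]
9.1833 [0.03 0.82 0.02]
```

```bash
python3 - <<'E'
from h import *
eoat.gripper_to(.055,25); robot.dwell(.2)
t=pw(.0003,-.150); robot.movel([*t,.099],.1)
eoat.gripper_to(.03,25); print(robot.get_finger_gap(),robot.get_grasp_force(),np.array(robot.get_eef_pos()).round(4))
f0=np.array(robot.get_force()); print(f0.round(1))
yd=np.array([-np.sin(YAW),np.cos(YAW)])
seq=[-.13,-.115,-.1,-.092]+list(np.arange(-.089,-.070,.0015))
for y in seq:
    robot.movel([*pw(.0003,y),.099],.06); f=np.array(robot.get_force())-f0
    fy=f[:2]@yd; print(round(y*1e3,1),f.round(1),round(fy,1),np.array(robot.get_eef_pos()).round(4))
    if fy<-9 or np.linalg.norm(f)>25: break
print(robot.get_time(),robot.get_finger_gap())
S=save("side","s3.png");T=save("top","t3.png")
cv2.imwrite("pics/v3.png",np.hstack([cv2.resize(S[220:400,150:370],(440,360)),cv2.resize(T[150:240,110:200],(360,360))])[:,:,::-1])
E
```

```text
0.03738656518168908 25.355101972818375 [0.5588 0.0365 0.0991]
[1.1 0.1 0.6]
-130.0 [-1.   1.1  0.2] 0.9 [0.5623 0.0573 0.0991]
-115.0 [-1.1  1.9 -0. ] 1.6 [0.5649 0.072  0.0991]
-100.0 [-1.3  1.7  0.9] 1.5 [0.5674 0.0869 0.0991]
-92.0 [-1.1  2.3  2.7] 2.1 [0.5688 0.0944 0.0991]
-89.0 [-1.1 -1.2  2.6] -1.3 [0.5691 0.0966 0.0992]
-87.5 [-1.4 -2.8  2.6] -3.0 [0.5694 0.0977 0.0991]
-86.0 [-1.4 -2.6  3.6] -2.9 [0.5696 0.0995 0.0991]
-84.5 [-1.8 -3.1  3.7] -3.4 [0.5699 0.1012 0.0991]
-83.0 [-2.4 -5.6  3.5] -6.0 [0.57   0.1012 0.0991]
-81.5 [-2.4 -9.   4.9] -9.3 [0.5699 0.1013 0.0991]
13.35 0.037732723754783384
```

View pics/v3.png

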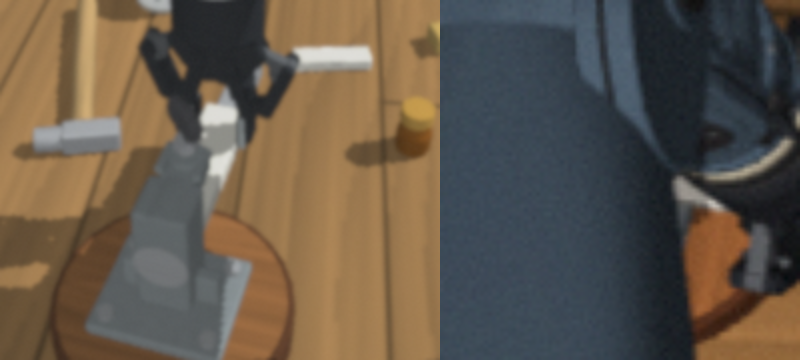

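The pad stopped solid with the tool 84 mm short of the screw, and the leading edge should then be at about +21 mm, so it is at the column. I'll give it a firmer nudge, release, retreat and check that it is home.

```bash
python3 - <<'E'
from h import *
robot.movel([*pw(.0003,-.079),.099],.06); print(np.array(robot.get_force()).round(1),np.array(robot.get_eef_pos()).round(4))
robot.movel([*pw(.0003,-.083),.099],.06)
eoat.gripper_to(.060,25)
robot.movel([*pw(.0003,-.083),.235],.15)
robot.move_pose([.50,-.15,.26],down(YAW)); robot.dwell(.2)
S=save("side","s4.png");T=save("top","t4.png");print(robot.get_time())
cv2.imwrite("pics/v4.png",np.hstack([cv2.resize(S[220:400,150:370],(440,360)),cv2.resize(T[150:240,110:200],(360,360),interpolation=2)])[:,:,::-1])
# pad outer end expected at press y=-108, edge y's in top rectified about H axis
for n,im in(("top",T),("side",S)):
    R=rect(n,im[:,:,::-1].copy(),pw(.0008,-.108),YAW,np.arange(-8,9)/1e3,np.arange(-30,31,.5)/1e3,.116)
    p=R[...,0].astype(float).mean(1); g=np.gradient(cv2.GaussianBlur(p[None],(0,0),2)[0]); k=np.argmax(g);print(n,"outer end offset mm",-30+k*.5)
E
```

```text
[ -2.7 -14.4   6. ] [0.5699 0.1014 0.0991]
16.6833
top outer end offset mm 0.0
side outer end offset mm 1.5
```

View pics/v4.png

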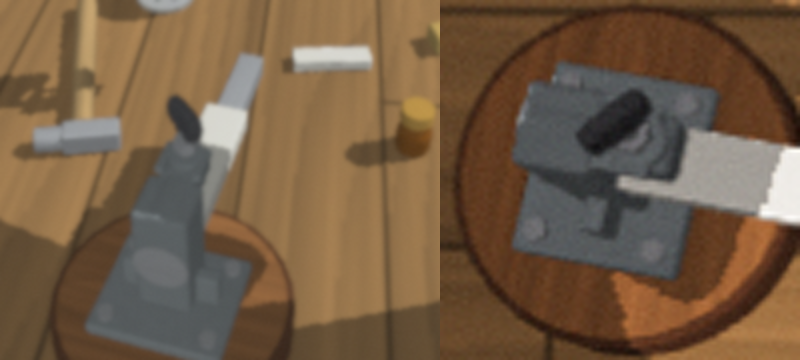

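The pad is home: its outer end is within 0–1.5 mm of the expected place in both views, and it passes under the foot. The paddle in the crop runs from (590,143) to (640,103), heading about 129°, so the joint angle is about 2.4, within its stated range. Now I'll grip it.

```bash
cat >> h.py <<'E'
S0=pw(.0008,.0005)
def tp(th): return [*S0,.198+.0016*th-.011], down(YAW+th+np.pi/2)
E
python3 - <<'E'
from h import *
p,q=tp(2.43)
eoat.gripper_to(.040,60)
print(robot.ik([p[0],p[1],.27],q), S0)
j=robot.ik([p[0],p[1],.26],q)
if j[5]>0: j[5]-=np.pi   # branch with room to turn clockwise
robot.move_joints(j); print(np.array(robot.get_eef_pos()).round(4),robot.get_ee_rot(),q)
robot.movel([p[0],p[1],.26],.1)
robot.movel(p,.12); f=robot.get_force();print(np.array(f).round(1))
eoat.gripper_to(.0,60)
print(robot.get_finger_gap(),robot.get_grasp_force(),np.array(robot.get_force()).round(1),np.array(robot.get_wrist_torque()).round(3),robot.get_joint_positions())
t=robot.get_time(); p,q=tp(2.33); robot.movel(p,.1,q); print(t,robot.get_time(),np.array(robot.get_force()).round(1),np.array(robot.get_wrist_torque()).round(3),robot.get_joint_positions()[5])
E
```

```text
[ 0.19671301  0.30363159  0.4672174   1.73438213  0.         -2.06259379] [0.58475735 0.18475202]
[0.5848 0.1845 0.26  ] [ 3.68281475e-05  9.04137063e-01 -4.27242516e-01  3.77944647e-05] [ 0.          0.90426425 -0.42697325  0.        ]
[ 0.7 -0.2  0.4]
0.008628737222481628 59.96291667222977 [-3.9 -2.5  6.8] [-0.558  0.793  0.055] [ 1.96461496e-01  2.74332332e-01  2.76411243e-01  1.57219579e+00
 -1.21693251e-03 -2.06269199e+00]
21.2083 21.4583 [-3.7 -2.9  5.6] [-0.584  0.756 -0.134] -1.9620100462596068
```

```bash
python3 - <<'E'
from h import *
R=lambda:(np.array(robot.get_force()).round(1),np.array(robot.get_wrist_torque()).round(3),round(robot.get_joint_positions()[5],4))
th=2.33;hist=[]
while th>-.35:
    th-=.15 if th>.45 else .04
    p,q=tp(max(th,0) and th); p[2]=.198+.0016*max(th,-.05)-.011
    robot.movel(p,.1,q); f,w,j=R(); hist.append(w[2]); print(round(th,3),f,w,j)
    if len(hist)>5 and abs(w[2]-np.median(hist[1:-1]))>.3: break
print(robot.get_time(),robot.get_finger_gap())
E
```

```text
2.18 [-3.7 -1.8  5.7] [-0.578  0.784 -0.131] -1.812
2.03 [-3.7 -2.7  6.1] [-0.617  0.832 -0.08 ] -1.662
1.88 [-3.6 -2.6  5.7] [-0.659  0.911 -0.075] -1.512
1.73 [-3.7 -2.4  6.1] [-0.662  0.817 -0.102] -1.3621
1.58 [-4.  -2.   5.8] [-0.662  0.833 -0.092] -1.212
1.43 [-4.  -3.7  6.1] [-0.688  0.949 -0.11 ] -1.0621
1.28 [-4.2 -2.2  6.9] [-0.683  0.903 -0.114] -0.912
1.13 [-3.2 -2.5  6.6] [-0.704  0.961 -0.051] -0.7621
0.98 [-3.8 -2.8  6.6] [-0.743  1.07  -0.083] -0.6121
0.83 [-4.2 -2.8  6.3] [-0.653  1.016 -0.078] -0.462
0.68 [-3.8 -2.3  6.9] [-0.671  1.049 -0.102] -0.3121
0.53 [-4.8 -2.4  6.5] [-0.644  1.062 -0.038] -0.162
0.38 [-4.4 -1.5  6.3] [-0.649  1.144 -0.115] -0.012
0.34 [-3.9 -2.8  7. ] [-0.644  1.123 -0.049] 0.0278
0.3 [-4.8 -3.2  6.6] [-0.597  1.131 -0.068] 0.0678
0.26 [-5.8 -3.4  6.2] [-0.602  1.114 -0.033] 0.1077
0.22 [-4.3 -1.8  6.5] [-0.59   1.118 -0.083] 0.1478
0.18 [-5.5 -2.1  6.7] [-0.583  1.155 -0.085] 0.1877
0.14 [-3.  -2.1  6.2] [-0.545  1.105 -0.044] 0.2278
0.1 [-5.1 -2.5  6.7] [-0.555  1.141 -0.113] 0.2678
0.06 [-4.9 -2.   5.7] [-0.584  1.117 -0.061] 0.3078
0.02 [-4.8 -1.2  6.6] [-0.523  1.166 -0.084] 0.3478
-0.02 [-4.7 -1.9  7. ] [-0.564  1.158 -0.02 ] 0.3676
-0.06 [-4.9 -3.1  6.8] [-0.563  1.147 -0.067] 0.3675
-0.1 [-4.9 -2.3  6.7] [-0.572  1.2   -0.04 ] 0.3675
-0.14 [-3.6 -2.1  7.2] [-0.582  1.161  0.002] 0.3675
-0.18 [-4.9 -1.9  7.5] [-0.56   1.186 -0.026] 0.3675
-0.22 [-4.3 -2.1  6.9] [-0.567  1.159 -0.   ] 0.3675
-0.26 [-4.2 -2.2  6.2] [-0.587  1.172  0.042] 0.3675
-0.3 [-3.9 -1.9  6.2] [-0.585  1.177 -0.041] 0.3675
-0.34 [-4.4 -2.4  6.4] [-0.58   1.132 -0.01 ] 0.3675
-0.38 [-4.9 -3.   7.2] [-0.613  1.173  0.009] 0.3675
30.1083 0.008441837040502704
```

```bash
python3 - <<'E'
from h import *
print(np.array(robot.get_joint_positions()).round(4),np.array(robot.get_joint_torque()).round(3),robot.get_ee_rot(),tp(0)[1],tp(-.38)[1])
for th in(-.2,0.0,.05,.1,.2,.4):
    p,q=tp(th);robot.movel(p,.1,q);print(th,round(robot.get_joint_positions()[5],4),np.array(robot.get_joint_torque()).round(3)[5],np.array(robot.get_wrist_torque()).round(3))
print(robot.get_time())
E
```

```text
[ 1.9660e-01  2.7350e-01  2.6770e-01  1.5655e+00 -7.0000e-04  3.6750e-01] [ 4.2100e-01 -3.8717e+01  3.0897e+01 -2.2970e+00  4.4300e-01 -1.3000e-02] [-1.29921380e-04  8.53423671e-02  9.96351595e-01 -4.03653086e-04] [0.         0.08524303 0.99636019 0.        ] [0.         0.2718805  0.96233102 0.        ]
-0.2 0.5595 2.464 [-0.829  1.132  2.381]
0.0 0.3671 0.042 [-0.546  1.156  0.069]
0.05 0.3171 0.047 [-0.59   1.12   0.026]
0.1 0.2672 0.047 [-0.576  1.195  0.099]
0.2 0.1671 0.018 [-0.61   1.087  0.064]
0.4 -0.0329 0.037 [-0.625  1.143  0.066]
31.9083
```

My step loop had a bug: it clamped negative angles to 0, so the stall it showed was false. The later -0.2 command did reach the stop, at 2.4 N m. I'll regrip so the paddle is square in the fingers, then find the seat again with small steps.

```bash
python3 - <<'E'
from h import *
eoat.gripper_to(.02,60);eoat.gripper_to(.0,60);print(robot.get_finger_gap(),np.array(robot.get_force()).round(1))
p,q=tp(.1);robot.movel(p,.1,q)
b=robot.get_wrist_torque()[2];th=.1;print(b)
while th>-.2:
    th-=.02;p,q=tp(th);robot.movel(p,.1,q);w=np.mean([robot.get_wrist_torque()[2] for _ in range(3)]);print(round(th,2),round(robot.get_joint_positions()[5],4),round(w,3),round(robot.get_joint_torque()[5],3))
    if w-b>.5: break
print(robot.get_time(),robot.get_finger_gap(),np.array(robot.get_force()).round(1))
E
```

```text
0.008542686763566277 [-0.1 -0.6 -0.5]
-0.08020976959380186
0.08 0.2863 0.004 0.016
0.06 0.3068 -0.017 0.015
0.04 0.327 0.003 0.013
0.02 0.3471 -0.003 0.013
-0.0 0.3669 0.076 0.053
-0.02 0.3856 0.394 0.457
-0.04 0.4045 0.824 0.801
34.625 0.008650907465304085 [ 3.3 -4.4 -3.1]
```

The seat is at th ≈ 0.00: torque starts there and rises to 0.8 N m by -0.04. That matches the geometry, so I'll back off to 1.57.

```bash
python3 - <<'E'
from h import *
for th in list(np.linspace(0,1.57,9))+[1.571]:
    p,q=tp(th);robot.movel(p,.1,q)
robot.dwell(.5)
print(robot.get_time(),robot.get_joint_positions()[5],.3665-robot.get_joint_positions()[5],robot.get_finger_gap(),robot.get_grasp_force(),np.array(robot.get_force()).round(1),np.array(robot.get_wrist_torque()).round(3))
S=save("side","s5.png");T=save("top","t5.png")
cv2.imwrite("pics/v5.png",np.hstack([cv2.resize(S[180:400,150:370],(400,400)),T[100:300,100:300].repeat(2,0).repeat(2,1)])[:,:,::-1])
E
```

```text
38.425 -1.2034380959906814 1.5699380959906815 0.008811189360420305 59.46728244423866 [-2.5  1.3 -4.3] [ 0.594  0.567 -0.024]
```

View pics/v5.png

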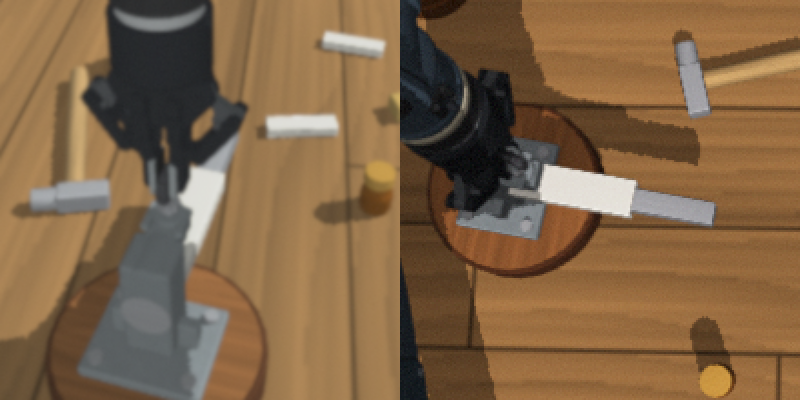

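The pad is still home on the horn, with its outer end at (635,200) in the top crop. The fingers hold the paddle, backed off 1.570 rad, and the hammer and jar have not moved. I'm handing it in.

```bash
python3 -c "
from h import *
print(workorder.finish_job())"
```

```text
the job is handed in; nothing more can be done
None
```

I handed the job in at about 38 s: the pad is on the horn, butted to the column and released, and the thumbscrew was seated, backed off 1.57 rad and is still gripped; a bug in my first seating pass ran the screw into its stop at about 2.4 N m, so I regripped and seated it again before backing off.

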